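# Bring the rye loaf end home in the slicing guide

## Robot

A 7-joint arm with a two-finger parallel gripper is mounted at the origin on the work surface. World frame = base frame: x ahead of the robot, y to its left, z up, the work surface at z = 0. Lengths are in m, angles in rad, forces in N, time in s.
With the tool pointing down it reaches from about 0.425 to 0.875 m from the base axis. Payload 4.7 kg.
Tool frame: the origin (TCP) lies midway between the tips of the shut fingers; the grasp point (between the pads) lies 19 mm behind it (ctrl.grip_point_offset is the distance from the TCP to the grasp point, in m); z points along the fingers, y is the line along which they close (so a half turn about z gives the same grasp; the last joint's range is limited). The gripper opens to 87 mm and grips with 3 to 60 N. Pads are 19 mm wide; open, the fingers measure 117 mm over their backs; the gripper's body (75 mm by 190 mm) begins 51 mm behind the grasp point.
Start: joints at [1.14, 0.321, -0.07, 1.45, 0.023, 1.371, -0.057], TCP at [0.28, -0.587, 0.223] pointing down, gripper open.
Joint ranges: [-2.86, 2.86], [-0.3, 2.09], [-1.38, 1.24], [0.06, 2.45], [-1.56, 4.7], [0.09, 2.05], [-2.69, 2.69]. Speed limits (rad/s): [2.57, 2.57, 3.14, 3.14, 3.14, 3.14, 3.14].

## Interface

Orientations are given as a rotation vector (axis times angle).
In Python, from bench import ctrl gives the robot as it stands.
- The arm moves only by the tool move_arm, never from a script. Its argument "increments" is text: rows parted by semicolons, each of 7 numbers parted by spaces: the shift along the world's x, y, z in mm, then the turn, a rotation vector about the world's x, y, z in degrees, then the closure in counts, from 0 (fully open) to 255 (shut). A call has exactly 8 rows; each row shifts and turns the commanded pose from where the row before left it; what a row does not reach is not made up. A row lasts 1/12 s, in which the tool goes at most 41.7 mm and 7.16 degrees, less where a joint would pass 70% of its speed; a pose out of reach is approached as far as the arm can. A call with a gripper value outside its range is refused whole. The fingers move at their own pace and stop on an object; "grip_force" is the grip in N (left out, the last holds). Time passes only in rows, so rows that do not move let the fingers close, or fill a call up. It gives the time, the measured TCP pose, the force, the opening and the grip force at its end, in the units of the state.
- ctrl.get_state(): the state, without advancing time (a new reading comes with each control period).
- ctrl.get_image(name): name is "side" or "top"; returns a dict with "frame" (400x640x3 uint8, red, green, blue), "depth" (400x640 float32, m along the optical axis (not along the pixel's ray), 0 where there is no reading), "fx", "fy", "cx", "cy" (pixels), "position" and "orientation" of the camera in the world. Camera axes: x right, y down, z forward; pixel columns grow to the right and rows downward; lengths in m; the calibration is good to about 2 mm. A picture is of the moment at which its call begins.
- ctrl.close_job(): hands the job in; it is judged then, once.
Trained networks look in a picture, given as the dict that the camera call returned (one of the last four; its "shot" number tells which), for a name from the list of things; names that differ only in an ending like _2 or _b are one class to them, and where a whole thing is asked for, a point or a joint stands for the part that bears it (a point fixed in the world has none). Each returns a list of dicts, best first, with "score" (0 to 1); they miss things now and then, are a little off and sometimes report something else, mostly with a low value. They report only what shows in the picture. A call takes as long as a camera call. They do not tell look-alikes from the thing itself.
- ctrl.find_in(target, picture): "centre" ([x, y, z] in m, in world coordinates, good to about 4 mm: the middle of the surface that is visible of it).
- ctrl.silhouettes(target, picture): "region" (400x640 bool, what is visible of it).
The state is a dict: "time": time; "joint_positions": joint angles; "qd": joint speeds; "joint_torque": joint torques, N m; "position": TCP position; "tool_rot": TCP orientation; "ft_force": force on the tool from outside, world axes, zero at the start; "torque": the same for the moment, N m; "grip_width": opening from 0.0 (shut) to 1.0 (fully open); "grip_force": force on a finger pad.
Only numpy, scipy, OpenCV 4.12 (cv2) and the standard library are available. Lean on these libraries where they do the work, as an engineer would, in place of code of your own. Each camera call takes 0.05 s, during which the arm holds its last target. There are 200 camera calls.

## Task

Get the end piece of rye loaf ready for slicing: with the fingertips push it flat against the back rail of the wooden slicing guide, then slide it along, keeping it against the rail, into the guide's corner until its cut face is fully home against the end stop, and take the hand away. Only push the bread along on the board, never lift or tip it, and leave the big loaf, the mug, the jar and the knife where they are.

Things in the scene. Friction and masses are not known exactly. Their poses are not given: they have to be found in the camera images.
- guide: Bread slicing guide of pale wood, fixed; origin at its underside's centre; x points to the back rail (away from the robot), y along the rail, z up. Base board 230 (x) by 440 (y), clear and flat, upper face 20 above the table. Its walls (back rail, end stop, front cheek) stand 36 above the base and form a corner open above and to +y. A 3 mm knife slot crosses rail and cheek 12 from the stop.
- rail (a point): Point on the guide, axes as guide: middle of the back rail's inner face, at the level of the base's upper face (guide x +97, y 0, z +20). The rail runs along the whole far edge of the guide (y -220 to +220), 18 thick.
- stop (a point): Point on the guide, axes as guide: where the end stop's inner face meets the rail's inner face, at base level (guide x +97, y -200, z +20). The stop is 20 thick and runs across from the rail to x -20.
- nose (a point): Point on the guide, axes as guide: tip of the front cheek's round nose at base level (guide x -11, y -151, z +20). The cheek runs from here to the end stop, parallel to the rail, 18 thick, inner face at guide x -2: the channel between cheek and rail is 99 wide.
- seat (a point): Point fixed on the guide: where the origin of rye lies when the bread is fully home, with its long side on the rail and its cut face on the end stop (guide x = +51, y = -150, z = +20). Axes as guide.
- rye: End piece of a brown rye loaf, a rigid block 92 (x) by 100 (y) by 54 high, 0.35 to 0.7 kg, loose on the base; too wide to grip. Origin at its underside's centre; its cut face looks to its -y and goes to the end stop, its +x side to the rail. Starts clear of the rail, turned up to 0.4 rad, on the guide's +y half. 2 to 5 N slide it. When home, 51 of it stand out of the channel.
- cut_face (a point): Point on rye: the centre of its cut face, 50 from its origin along its -y and 27 above its underside.
- loaf: Big light brown loaf, 240 by 120 by 105 high, lying loose on the table on the robot's right; origin at the centre of its underside. To be left alone.
- mug: White enamel mug, 82 across, 82 high, with a handle at its +y, loose on the table on the robot's left; origin at the centre of its underside. To be left alone.
- jar: Amber jar with a metal cap, 72 across, 95 high, loose on the table on the robot's left; origin at the centre of its underside. To be left alone.
- knife: Bread knife, 340 long, lying flat and loose on the table beyond the guide; handle 125 by 32 by 18 high along its -y, blade 28 wide and 3 thick along its +y; origin on the table where handle and blade meet. To be left alone.
Things that resemble listed ones, but are neither listed nor needed, are in the scene too. There is more than one size of the rye; the one meant has the size given above.

How it is judged:
On the way:
1. the bread lies flat against the back rail, still before the corner (its +x side within 8 mm of the rail, turned less than 0.12 rad, at least 10 mm short of the cheek's nose) (x of rye in the frame of seat above -0.008 m and angle between the x axis of rye and the x axis of guide, either way round below 0.12 rad and y of rye in the frame of seat above 0.059 m), for 0.2 s.
At the end, for the whole second after the job is handed in: The rye piece rests flat on the base in the corner of the guide: within 5 mm of the end stop, within 8 mm of the back rail, cut face to the stop, turned less than 0.07 rad from the guide, and still (y of rye in the frame of seat below 0.005 m and x of rye in the frame of seat above -0.008 m and y of cut_face in the frame of seat below -0.045 m and angle between the x axis of rye and the x axis of guide, either way round below 0.07 rad and z of rye in the frame of seat below 0.004 m and linear speed of rye below 0.01 m/s); the robot touches nothing.
It fails at once if the bread is lifted more than 10 mm or tipped more than 0.25 rad (z of rye in the frame of seat above 0.01 m or angle between rye's own z axis and vertical above 0.25 rad).
It fails at once if over the last 120 mm of its way to the stop the bread leaves the rail by more than 15 mm (y of rye in the frame of seat below 0.12 m and x of rye in the frame of seat below -0.015 m).
It fails at once if the big loaf, the mug, the jar or the knife is moved more than 20 mm (distance of any of loaf, mug, jar, knife from where it was at the start of the episode above 0.02 m).
It also fails if it takes over 64 s, if anything falls off the work surface, if the arm or the gripper's body presses on something with over 40 N, if the wrist force passes 120 N, or if a joint passes its speed limit or range.

## Working session

There is one attempt and no reset: what is moved stays moved. The work goes in short steps, Python scripts to look and compute and a tool call to move; the robot and the scene stay as the last step left them, time stands still between calls to the robot, and variables do not carry over. Pictures are saved under pics/ and viewed, at most 10 in all, crops included, and the job is handed in when it is done.

Besides the shell and the picture viewer there is one more tool, called by a JSON object that holds its "name" and its "arguments". move_arm: Moves the arm, as the interface text tells. Its arguments: {"type":"object","properties":{"increments":{"type":"string"},"grip_force":{"type":"number"}},"required":["increments"]}

```bash
mkdir -p pics; ls; cat > h.py <<'E'
import numpy as np, cv2
from scipy.spatial.transform import Rotation as R
from bench import ctrl
def rot(o):
    o=np.array(o,float)
    return o if o.shape==(3,3) else (R.from_rotvec(o).as_matrix() if o.size==3 else R.from_quat(o).as_matrix())
def pts(im):
    d=im["depth"]; v,u=np.mgrid[:400,:640]
    p=np.stack([(u-im["cx"])/im["fx"]*d,(v-im["cy"])/im["fy"]*d,d],-1)
    return p@rot(im["orientation"]).T+np.array(im["position"])
def save(im,n): cv2.imwrite("pics/"+n,im["frame"][...,::-1])
E
python3 - <<'E'
from h import *
s=ctrl.get_state(); print(s["time"],s["position"],s["tool_rot"])
for n in("top","side"):
    im=ctrl.get_image(n); save(im,n+"1.png"); print(n,im["position"],im["orientation"],im["fx"])
    for t in("rye","guide","loaf","mug","jar","knife"):
        print(t,[(np.round(r["centre"],3),round(r["score"],2)) for r in ctrl.find_in(t,im)])
print(ctrl.get_state()["time"])
E
```

```text
pics
0.0 [ 0.27940815 -0.58626351  0.22147631] [-3.06240931e+00 -6.92565492e-01  7.65488540e-04]
top [ 0.30960339 -0.00873477  1.38751354] [-2.16203082  2.13166388 -0.19487195] 451.35552430279705
rye [(array([0.743, 0.285, 0.04 ]), 0.93), (array([0.266, 0.227, 0.044]), 0.87), (array([0.536, 0.139, 0.074]), 0.61)]
guide [(array([0.523, 0.021, 0.023]), 0.61)]
loaf [(array([ 0.562, -0.436,  0.099]), 0.73)]
mug [(array([0.448, 0.439, 0.03 ]), 0.8), (array([0.534, 0.139, 0.075]), 0.18)]
jar [(array([0.594, 0.441, 0.096]), 0.84)]
knife [(array([0.792, 0.024, 0.005]), 0.62)]
side [0.25838473 1.05338515 1.01888574] [-0.40895931  2.73974535 -1.2525944 ] 460.7163555650002
rye [(array([0.273, 0.243, 0.039]), 0.94), (array([0.535, 0.169, 0.076]), 0.6), (array([0.746, 0.304, 0.036]), 0.58), (array([0.798, 0.037, 0.002]), 0.43)]
guide [(array([0.529, 0.05 , 0.02 ]), 0.73)]
loaf [(array([ 0.557, -0.405,  0.082]), 0.91)]
mug [(array([0.448, 0.417, 0.044]), 0.71)]
jar [(array([0.592, 0.473, 0.072]), 0.56)]
knife [(array([0.797, 0.038, 0.002]), 0.96)]
0.7
```

View pics/top1.png

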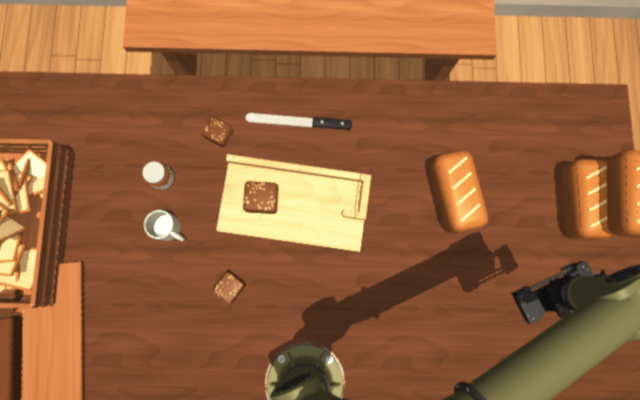

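```bash
cat >> h.py <<'E'
def blob(P,zlo,zhi,c,r):
    m=(P[...,2]>zlo)&(P[...,2]<zhi)&(np.hypot(P[...,0]-c[0],P[...,1]-c[1])<r)
    n,l,st,ce=cv2.connectedComponentsWithStats(m.astype(np.uint8))
    if n<2: return None
    k=1+np.argmax(st[1:,4]); return P[l==k]
def rye(P,c=(0.535,0.145),r=.09):
    q=blob(P,.064,.085,c,r)
    if q is None: return None
    rc=cv2.minAreaRect((q[:,:2]*1000).astype(np.float32))
    return rc,np.median(q[:,2]),len(q),q
def guide(P):
    # walls at z~56 mm
    m=(P[...,2]>.048)&(P[...,2]<.062)&(P[...,0]>.35)&(P[...,0]<.72)&(abs(P[...,1])<.3)
    return m
E
python3 - <<'E'
from h import *
for n in("top","side"):
    im=ctrl.get_image(n); P=pts(im)
    print(n,rye(P)[:3])
    m=guide(P); 
    nl,l,st,ce=cv2.connectedComponentsWithStats(m.astype(np.uint8))
    for k in range(1,nl):
        if st[k,4]>60:
            q=P[l==k]; print(k,st[k,4],cv2.minAreaRect((q[:,:2]*1000).astype(np.float32)),np.round(np.median(q[:,2]),4),np.round(q.min(0),3),np.round(q.max(0),3))
    b=(abs(P[...,2]-.02)<.006)&(P[...,0]>.35)&(P[...,0]<.72)&(abs(P[...,1])<.3)
    print(np.median(P[b],axis=0),cv2.minAreaRect((P[b][:,:2]*1000).astype(np.float32)))
E
```

```text
top (((540.3467407226562, 139.03248596191406), (100.34589385986328, 91.64287567138672), 87.70268249511719), np.float64(0.07284596251145792), 1001)
2 1263 ((574.9188232421875, 35.18342590332031), (440.13323974609375, 136.71560668945312), 82.49494934082031) 0.0553 [ 0.48  -0.19   0.048] [0.67  0.246 0.062]
[0.50818071 0.02631153 0.01951531] ((553.6565551757812, 63.81103515625), (491.53179931640625, 276.6239929199219), 82.49993896484375)
side (((536.45458984375, 144.87850952148438), (103.13894653320312, 91.50887298583984), 85.74434661865234), np.float64(0.07190819478244026), 769)
1 856 ((572.33154296875, 39.49403381347656), (447.0704345703125, 136.3581085205078), 82.34187316894531) 0.0541 [ 0.478 -0.184  0.048] [0.667 0.254 0.062]
2 125 ((516.977294921875, 172.81417846679688), (117.93087005615234, 56.46761703491211), 40.82558822631836) 0.0551 [0.49  0.113 0.048] [0.58  0.199 0.062]
[0.5030083  0.06417272 0.018508  ] ((547.940185546875, 70.24795532226562), (496.40716552734375, 272.21337890625), 82.42379760742188)
```

The top view shows the guide at about px (295,203) with its rail on the far side and the stop on the right, and the right-sized rye at (260,197). The look-alike rye pieces are off the guide at (217,130) and (228,287).

{"name": "move_arm", "arguments": {"increments": "14 38 0 0 0 -4 80;14 38 0 0 0 -4 80;14 38 0 0 0 -4 80;14 38 0 0 0 -4 80;14 38 0 0 0 -4 80;14 38 0 0 0 -4 80;14 38 0 0 0 -4 80;14 38 0 0 0 -5 80"}}

```text
time: 1.47
position: [0.392, -0.2809, 0.2229]
tool_rot: [3.134, -0.212, 0.001]
ft_force: [1.1, -0.3, -0.3]
grip_width: 0.688
grip_force: 0.0
```

{"name": "move_arm", "arguments": {"increments": "8 39 0 0 0 0 80;8 39 0 0 0 0 80;8 39 0 0 0 0 80;8 39 0 0 0 0 80;8 39 0 0 0 0 80;8 39 0 0 0 0 80;8 39 0 0 0 0 80;8 39 0 0 0 0 80"}}

```text
time: 2.13
position: [0.4557, 0.0311, 0.2231]
tool_rot: [3.134, -0.206, 0.002]
ft_force: [1.2, -0.9, -0.0]
grip_width: 0.684
grip_force: 0.0
```

{"name": "move_arm", "arguments": {"increments": "0 31 -20 0 0 0 80;0 31 -20 0 0 0 80;0 30 -20 0 0 0 80;0 30 -20 0 0 0 80;0 0 -30 0 0 0 80;0 0 -30 0 0 0 80;0 0 -25 0 0 0 80;0 0 -18 0 0 0 80"}}

```text
time: 2.8
position: [0.4544, 0.1511, 0.0374]
tool_rot: [3.134, -0.205, -0.004]
ft_force: [1.5, -0.1, 1.2]
grip_width: 0.688
grip_force: 0.0
```

```bash
cat > look.py <<'E'
from h import *
import sys
s=ctrl.get_state(); print(s["time"],np.round(s["position"],4),np.round(s["ft_force"],1),s["grip_width"])
im=ctrl.get_image("side"); save(im,sys.argv[1]+".png")
c=eval(sys.argv[2])
for n,I in (("side",im),("top",ctrl.get_image("top"))):
    for r in ctrl.silhouettes("rye",I):
        P=pts(I); m=r["region"]&(P[...,2]>.066)&(P[...,2]<.08)
        if m.sum()<100: continue
        q=P[m]; 
        if np.hypot(*(np.median(q[:,:2],0)-c))>.08: continue
        print(n,round(r["score"],2),m.sum(),cv2.minAreaRect((q[:,:2]*1000).astype(np.float32)))
E
python3 look.py a1 "(.538,.142)"
```

```text
2.8 [0.4544 0.1511 0.0374] [ 1.5 -0.1  1.2] 0.6883651377678661
side 0.89 516 ((544.46630859375, 146.7892608642578), (100.17173767089844, 70.64598846435547), 88.01561737060547)
top 0.56 592 ((539.3768310546875, 130.04159545898438), (90.82649993896484, 82.96920013427734), 1.367050051689148)
```

View pics/a1.png

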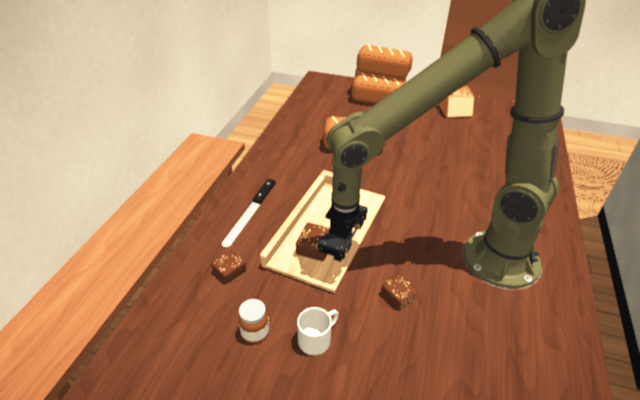

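The gripper at px (340,235) stands in front of the bread at (315,240), clear of everything else. Next I push toward the rail.

{"name": "move_arm", "arguments": {"increments": "7.9 -1 0 0 0 0 80;7.9 -1 0 0 0 0 80;7.9 -1 0 0 0 0 80;7.9 -1 0 0 0 0 80;7.9 -1 0 0 0 0 80;7.9 -1 0 0 0 0 80;7.9 -1 0 0 0 0 80;7.9 -1 0 0 0 0 80"}}

```text
time: 3.67
position: [0.5185, 0.1432, 0.0395]
tool_rot: [3.134, -0.206, -0.004]
ft_force: [-5.1, 0.7, 3.6]
grip_width: 0.684
grip_force: 2.8
```

{"name": "move_arm", "arguments": {"increments": "3 -0.4 0 0 0 0 80;3 -0.4 0 0 0 0 80;2 -0.3 0 0 0 0 80;2 -0.3 0 0 0 0 80;1 -0.1 0 0 0 0 80;0 0 0 0 0 0 80;0 0 0 0 0 0 80;0 0 0 0 0 0 80"}}

```text
time: 4.33
position: [0.5302, 0.1415, 0.0395]
tool_rot: [3.135, -0.206, 0.001]
ft_force: [-0.2, 0.0, -0.8]
grip_width: 0.686
grip_force: 0.5
```

```bash
python3 look.py a2 "(.588,.135)"
```

```text
4.3333 [0.5302 0.1415 0.0395] [-0.2  0.  -0.8] 0.6864231208042516
side 0.74 212 ((609.3983764648438, 134.4229736328125), (97.0830078125, 37.10545349121094), 86.56205749511719)
top 0.51 223 ((601.7654418945312, 103.03707885742188), (52.46063995361328, 52.26103973388672), 84.45279693603516)
```

{"name": "move_arm", "arguments": {"increments": "1 -0.1 0 0 0 0 80;1 -0.1 0 0 0 0 80;1 -0.1 0 0 0 0 80;1 -0.1 0 0 0 0 80;1 -0.2 0 0 0 0 80;1 -0.2 0 0 0 0 80;0 0 0 0 0 0 80;0 0 0 0 0 0 80"}}

```text
time: 5.2
position: [0.5339, 0.1413, 0.0396]
tool_rot: [3.134, -0.205, -0.006]
ft_force: [-9.0, 0.8, 7.3]
grip_width: 0.687
grip_force: 4.4
```

{"name": "move_arm", "arguments": {"increments": "1 -0.1 0 0 0 0 80;1 -0.1 0 0 0 0 80;1 -0.1 0 0 0 0 80;0 0 0 0 0 0 80;0 0 0 0 0 0 80;0 0 0 0 0 0 80;0 0 0 0 0 0 80;0 0 0 0 0 0 80"}}

```text
time: 5.87
position: [0.5338, 0.1414, 0.0394]
tool_rot: [3.132, -0.204, -0.015]
ft_force: [-17.3, 0.3, 13.2]
grip_width: 0.687
grip_force: 8.3
```

{"name": "move_arm", "arguments": {"increments": "-5 0.7 0 0 0 0 80;-10 1.3 0 0 0 0 80;-15 2 0 0 0 0 80;-20 2.6 10 0 0 0 80;-20 2.6 25 0 0 5 100;0 0 35 0 0 7 123;0 0 35 0 0 7 123;0 0 10 0 0 7 123"}}

```text
time: 6.53
position: [0.472, 0.1509, 0.1598]
tool_rot: [3.098, 0.514, 0.016]
ft_force: [0.9, 0.9, -0.2]
grip_width: 0.532
grip_force: 0.0
```

```bash
python3 look.py a3 "(.588,.135)"
```

```text
6.5333 [0.472  0.1509 0.1598] [ 0.9  0.9 -0.2] 0.5317393745463632
side 0.63 696 ((585.8563232421875, 137.09530639648438), (99.0070571899414, 89.97332000732422), 81.18041229248047)
top 0.76 654 ((594.0989990234375, 126.73884582519531), (95.63621520996094, 79.44913482666016), 86.55196380615234)
```

{"name": "move_arm", "arguments": {"increments": "8 14 0 0 0 7.1 123;12 14 0 0 0 7.1 123;14 14 0 0 0 7.1 123;16 14 0 0 0 7.1 123;18 10 0 0 0 7.1 123;20 7 0 0 0 7.1 123;20 0 0 0 0 7.1 123;18 0 0 0 0 7.1 123"}}

```text
time: 7.4
position: [0.5949, 0.2233, 0.1518]
tool_rot: [-2.482, -1.923, 0.004]
ft_force: [0.4, -0.6, 0.1]
grip_width: 0.519
grip_force: 0.0
```

{"name": "move_arm", "arguments": {"increments": "0 0 0 0 0 6.9 123;0 0 -30 0 0 0 123;0 0 -30 0 0 0 123;0 0 -30 0 0 0 123;0 0 -20 0 0 0 123;0 0 -10 0 0 0 123;0 0 0 0 0 0 123;0 0 0 0 0 0 123"}}

```text
time: 8.07
position: [0.5943, 0.2231, 0.0339]
tool_rot: [-2.367, -2.064, 0.001]
ft_force: [-0.2, -0.2, 0.5]
grip_width: 0.515
grip_force: 0.0
```

{"name": "move_arm", "arguments": {"increments": "-1 -10 0 0 0 0 123;-1 -10 0 0 0 0 123;-1 -10 0 0 0 0 123;-1 -8 0 0 0 0 123;-1 -8 0 0 0 0 123;-1 -8 0 0 0 0 123;-1 -8 0 0 0 0 123;-1 -8 0 0 0 0 123"}}

```text
time: 8.73
position: [0.5876, 0.1539, 0.0359]
tool_rot: [-2.367, -2.066, -0.006]
ft_force: [1.0, 4.6, 4.3]
grip_width: 0.515
grip_force: 2.8
```

```bash
python3 look.py a4 "(.583,.095)"
```

```text
8.7333 [0.5876 0.1539 0.0359] [1.  4.6 4.3] 0.5149448789269382
top 0.63 126 ((611.7681884765625, 51.32056427001953), (53.95473098754883, 31.16400909423828), 47.40510559082031)
```

View pics/a4.png

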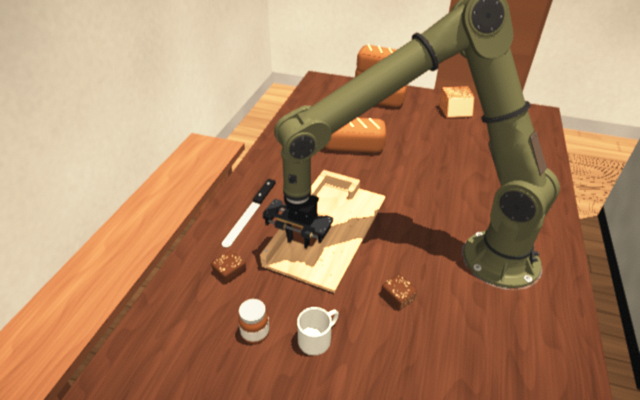

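The gripper at px (298,220) hides the bread, and the side of the guide toward the mug is now empty, so the bread is moving with the hand. I'll continue.

{"name": "move_arm", "arguments": {"increments": "-0.8 -8 0 0 0 0 123;-0.8 -8 0 0 0 0 123;-0.8 -8 0 0 0 0 123;-0.8 -8 0 0 0 0 123;-0.8 -8 0 0 0 0 123;-0.8 -8 0 0 0 0 123;-0.8 -8 0 0 0 0 123;-0.8 -8 0 0 0 0 123"}}

```text
time: 9.6
position: [0.5787, 0.0906, 0.0345]
tool_rot: [-2.363, -2.065, -0.0]
ft_force: [-4.6, 8.3, 4.2]
grip_width: 0.518
grip_force: 3.7
```

```bash
python3 - <<'E'
from h import *
im=ctrl.get_image("top"); f=im["frame"][130:270,200:400,::-1]
cv2.imwrite("pics/t5.png",cv2.resize(f,None,fx=4,fy=4,interpolation=cv2.INTER_CUBIC))
E
```

```text
(no output)
```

View pics/t5.png

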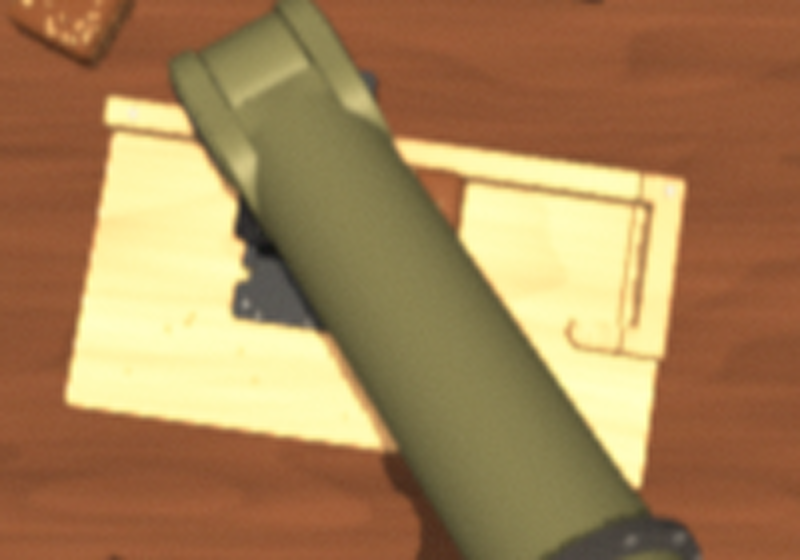

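The bread's far edge shows at crop px (440,180), flush with the rail and parallel to it. I'll keep pushing.

{"name": "move_arm", "arguments": {"increments": "-0.9 -8 0 0 0 0 123;-0.9 -8 0 0 0 0 123;-0.9 -8 0 0 0 0 123;-0.9 -8 0 0 0 0 123;-0.9 -8 0 0 0 0 123;-0.9 -8 0 0 0 0 123;-0.9 -8 0 0 0 0 123;-0.9 -8 0 0 0 0 123"}}

```text
time: 10.32
position: [0.5711, 0.0271, 0.0343]
tool_rot: [-2.362, -2.065, 0.001]
ft_force: [-4.4, 8.4, 3.6]
grip_width: 0.521
grip_force: 4.0
```

{"name": "move_arm", "arguments": {"increments": "-0.9 -7 0 0 0 0 123;-0.9 -7 0 0 0 0 123;-0.9 -7 0 0 0 0 123;-0.9 -7 0 0 0 0 123;-0.8 -6 0 0 0 0 123;-0.8 -6 0 0 0 0 123;-0.8 -6 0 0 0 0 123;-0.8 -6 0 0 0 0 123"}}

```text
time: 10.98
position: [0.5643, -0.0247, 0.0343]
tool_rot: [-2.362, -2.065, 0.001]
ft_force: [-3.5, 9.1, 4.2]
grip_width: 0.516
grip_force: 4.0
```

```bash
python3 - <<'E'
from h import *
im=ctrl.get_image("side"); f=im["frame"][150:300,230:430,::-1]
cv2.imwrite("pics/t6.png",cv2.resize(f,None,fx=4,fy=4,interpolation=cv2.INTER_CUBIC))
E
```

```text
(no output)
```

View pics/t6.png

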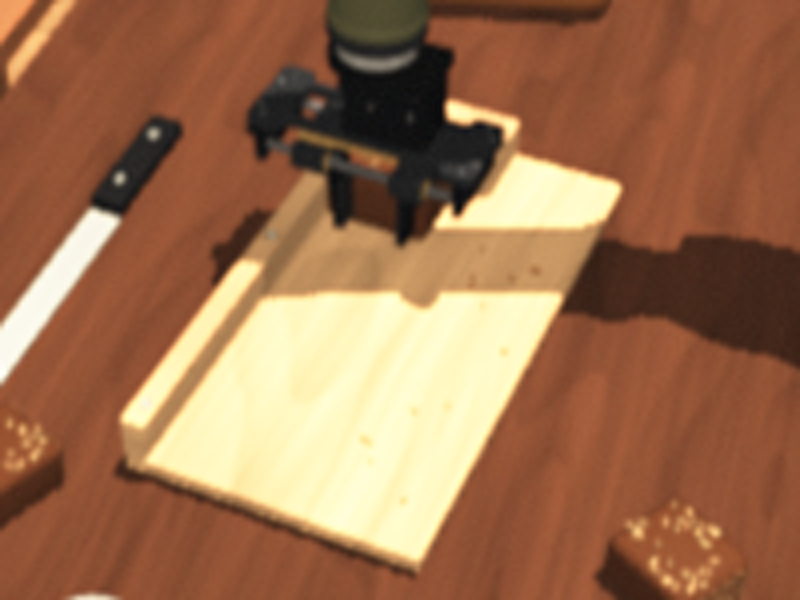

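The fingers at crop px (345,215) and (405,230) are pushing the bread, which lies between the rail and the cheek nose. About 27 mm remain.

{"name": "move_arm", "arguments": {"increments": "-0.4 -4 0 0 0 0 123;-0.4 -4 0 0 0 0 123;-0.4 -4 0 0 0 0 123;-0.3 -3 0 0 0 0 123;-0.3 -3 0 0 0 0 123;-0.2 -2 0 0 0 0 123;-0.2 -2 0 0 0 0 123;-0.2 -2 0 0 0 0 123"}}

```text
time: 11.7
position: [0.5618, -0.0496, 0.034]
tool_rot: [-2.363, -2.063, 0.002]
ft_force: [-3.5, 7.8, 1.9]
grip_width: 0.515
grip_force: 3.3
```

{"name": "move_arm", "arguments": {"increments": "-0.1 -1 0 0 0 0 123;-0.1 -1 0 0 0 0 123;-0.1 -1 0 0 0 0 123;-0.1 -1 0 0 0 0 123;0 0 0 0 0 0 123;0 0 0 0 0 0 123;0 0 0 0 0 0 123;0 0 0 0 0 0 123"}}

```text
time: 12.37
position: [0.5616, -0.05, 0.034]
tool_rot: [-2.359, -2.064, -0.003]
ft_force: [-3.0, 12.7, 2.0]
grip_width: 0.511
grip_force: 6.1
```

{"name": "move_arm", "arguments": {"increments": "-0.1 -1 0 0 0 0 123;-0.1 -1 0 0 0 0 123;-0.1 -1 0 0 0 0 123;-0.1 -1 0 0 0 0 123;0 0 0 0 0 0 123;0 0 0 0 0 0 123;0 0 0 0 0 0 123;0 0 0 0 0 0 123"}}

```text
time: 13.03
position: [0.5613, -0.05, 0.0342]
tool_rot: [-2.354, -2.065, -0.008]
ft_force: [-0.7, 20.0, 1.8]
grip_width: 0.519
grip_force: 9.3
```

{"name": "move_arm", "arguments": {"increments": "0.5 4 0 0 0 0 123;1 8 0 0 0 0 123;2 15 0 0 0 0 123;2.6 20 0 0 0 0 123;2.6 20 0 0 0 0 123;2 20 30 0 0 0 123;0 20 35 0 0 0 123;0 20 35 0 0 0 123"}}

```text
time: 13.7
position: [0.5729, 0.066, 0.1346]
tool_rot: [-2.37, -2.062, 0.006]
ft_force: [0.8, -0.1, 0.2]
grip_width: 0.517
grip_force: 0.0
```

{"name": "move_arm", "arguments": {"increments": "-15 25 15 0 0 0 123;-15 25 15 0 0 0 123;-15 25 10 0 0 0 123;-15 25 0 0 0 0 123;-15 20 0 0 0 0 123;-15 20 0 0 0 0 123;0 0 0 0 0 0 123;0 0 0 0 0 0 123"}}

```text
time: 14.37
position: [0.4835, 0.207, 0.1745]
tool_rot: [2.365, 2.065, -0.003]
ft_force: [0.5, 0.1, 0.3]
grip_width: 0.521
grip_force: 0.0
```

```bash
python3 look.py a7 "(.557,-.112)"; python3 - <<'E'
from h import *
im=ctrl.get_image("top"); f=im["frame"][130:270,200:400,::-1]
cv2.imwrite("pics/t7.png",cv2.resize(f,None,fx=4,fy=4,interpolation=cv2.INTER_CUBIC))
E
```

```text
14.3667 [0.4835 0.207  0.1745] [0.5 0.1 0.3] 0.5206092883949687
top 0.82 936 ((556.547119140625, -113.71072387695312), (99.3482894897461, 88.611328125), 81.5699234008789)
```

View pics/t7.png

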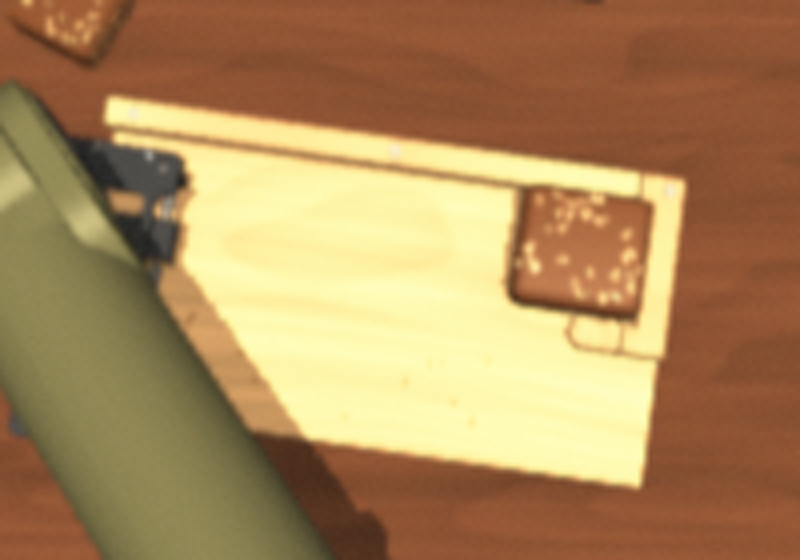

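The bread sits in the corner at crop px (582,250), flush with the rail and the stop, and the hand is clear. It measures about 2 mm from the seat.

```bash
python3 -c "
from bench import ctrl
print(ctrl.close_job())"
```

```text
the job is handed in; nothing more can be done
None
```

The rye end piece was pushed flat against the rail and slid home against the end stop, measured about 2 mm and 1° from its seat, the hand is clear, and the job is handed in; the verdict was not shown.

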